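# Close the two-part ear-mould flask

## Task

In the ear-mould corner of the hearing clinic, close the mould flask: pick up the long top plate with two holes by its handle, and, keeping it level, lower it over the two guide pins of the flask's bottom half until it rests flush, and only then let go. The short top and the cover without holes do not belong to this flask: leave them where they lie.

Things in the scene. Friction and masses are not known exactly. Their poses are not given: they have to be found in the camera images.
- long_top_handle (a point): The top to be fitted: loose aluminium plate 190 x 90 x 10 mm, about 0.35 to 0.6 kg, flat on the table, with an upright handle block in the middle of its upper face, 64 mm long (along the plate), 16 thick, 50 high. Two 22 mm through holes, 76 mm either side of the middle along its length; fits either way round. This point: handle's centre, 35 mm above the plate's underside. x along plate and handle, z up.
- flask_base: Bottom half: aluminium block 196 x 95 x 36 mm, fixed; two wells, and an upright steel pin 76 mm either side of the middle along x, 40 mm high above the block, 14 mm thick, its upper 24 mm tapering to 4 mm at the tip. Origin: centre of underside, at table height; z up. The top's handle centre is 71 mm above this origin when fully home, 111 mm when the plate just touches the pin tips.
- short_top_handle (a point): Not to be used: loose aluminium plate 130 x 90 x 10 mm with two 22 mm holes only 48 mm either side of the middle, and an upright handle block in the middle of its upper face, 64 mm long (along the plate), 16 thick, 50 high. This point: handle's centre, 35 mm above the plate's underside. x along plate and handle, z up.
- blank_cover_handle (a point): Not to be used: loose aluminium plate 190 x 90 x 10 mm without holes, with an upright handle block in the middle of its upper face, 64 mm long (along the plate), 16 thick, 50 high. This point: handle's centre, 35 mm above the plate's underside. x along plate and handle, z up.
Things that resemble listed ones, but are neither listed nor needed, are in the scene too. Leave any black or brown look-alike of the part that bears long_top_handle alone.

How it is judged:
By the outcome, as a careful person would: the job done as asked, in the order asked, and still so for the second after the job is handed in, with the robot touching nothing.
It also fails if it takes over 38 s, if anything falls off the work surface, if the arm or the gripper's body presses on something with over 40 N, if the wrist force passes 120 N, or if a joint passes its speed limit or range.

## Robot

A 6-joint arm with a two-finger parallel gripper is mounted at the origin on the work surface. World frame = base frame: x ahead of the robot, y to its left, z up, the work surface at z = 0. Lengths are in m, angles in rad, forces in N, time in s.
With the tool pointing down it reaches from about 0.35 to 0.975 m from the base axis. Payload 4.9 kg.
Tool frame: the origin (TCP) lies between the finger pads; the fingertips stand 14 mm ahead of it and the grasp point (between the pads) lies 5 mm behind it (manip.tcp_to_tips is the distance from the TCP to the fingertips, in m); z points along the fingers, y is the line along which they close (so a half turn about z gives the same grasp; the last joint's range is limited). The gripper opens to 85 mm and grips with 20 to 120 N. Pads are 22 mm wide; open, the fingers measure 114 mm over their backs; the gripper's body (76 mm by 85 mm) begins 54 mm behind the grasp point. The pads swing forward as they close: fully open they stand 13 mm farther back than shut.
Start: joints at [-1.455, 0.053, 1.613, -0, 1.476, -0.119], TCP at [0.145, -0.608, 0.209] pointing down, gripper open.
Joint ranges: [-3.01, 3.01], [-1.01, 2.22], [0.06, 2.58], [-1.02, 4.17], [0.09, 2.62], [-3.14, 3.14]. Speed limits (rad/s): [2.57, 2.57, 3.14, 3.14, 3.14, 3.14].

## Interface

Orientations are given as a unit quaternion [w, x, y, z].
In Python, from plant import manip gives the robot as it stands.
- The arm moves only by the tool servo_tool, never from a script. Its argument "moves" is a list that holds one entry, the list of rows, each a list of 7 numbers: the shift along the tool's x, y, z in mm, then the turn, a rotation vector about the tool's x, y, z in degrees, then the finger opening in mm, from 0 to 85.4. In form: [[[x, y, z, ax, ay, az, fingers], ...]]. A call has 1 to 12 rows; each row shifts and turns the commanded pose from where the row before left it, along the tool's axes as they then stand; what a row does not reach is not made up. A row lasts 1/8 s, in which the tool goes at most 62.5 mm and 10.7 degrees, less where a joint would pass 70% of its speed; a pose out of reach is approached as far as the arm can. A call with a gripper value outside its range is refused whole. The fingers move at their own pace and stop on an object; the grip force is fixed at half the most. Time passes only in rows, so rows that do not move let the fingers close. It gives the time, the measured TCP pose, the force, the opening and the grip force at its end, in the units of the state.
- manip.state(): the state, without advancing time (a new reading comes with each control period).
- manip.grab_frame(name): name is "scene" or "top" or "wrist"; returns a dict with "image" (384x512x3 uint8, blue, green, red), "mtx" (3x3 intrinsics, pixels), "eye" and "rotation" of the camera in the world. Camera axes: x right, y down, z forward; pixel columns grow to the right and rows downward; lengths in m; the calibration is good to about 2 mm. A picture is of the moment at which its call begins. There is no depth.
- manip.job_done(): hands the job in; it is judged then, once.
The state is a dict: "time": time; "joint_pos": joint angles; "joint_vel": joint speeds; "joint_efforts": joint torques, N m; "tool_pos": TCP position; "tool_rot": TCP orientation; "contact_force": force on the tool from outside, world axes, zero at the start; "ft_torque": the same for the moment, N m; "gripper_width": opening from 0.0 (shut) to 1.0 (fully open); "grasp_force": force on a finger pad.
Only numpy, scipy, OpenCV 4.12 (cv2) and the standard library are available. Lean on these libraries where they do the work, as an engineer would, in place of code of your own. Each camera call takes 0.05 s, during which the arm holds its last target. There are 200 camera calls.

## Working session

There is one attempt and no reset: what is moved stays moved. The work goes in short steps, Python scripts to look and compute and a tool call to move; the robot and the scene stay as the last step left them, time stands still between calls to the robot, and variables do not carry over. Pictures are saved under pics/ and viewed, at most 10 in all, crops included, and the job is handed in when it is done.

Besides the shell and the picture viewer there is one more tool, called as name([rows], argument=value, ...), one row to a line, values as JSON. servo_tool: Moves the arm, as the interface text tells. Its arguments: {"type":"object","properties":{"moves":{"type":"array"}},"required":["moves"]}

```bash
mkdir -p pics; cat > h.py <<'E'
import numpy as np, cv2, json, pickle
from plant import manip
def grab(n,f):
    d=manip.grab_frame(n); cv2.imwrite(f'pics/{f}.png',d['image']); pickle.dump(d,open(f'pics/{f}.pkl','wb')); return d
def load(f): return pickle.load(open(f'pics/{f}.pkl','rb'))
def ray(d,uv,z):
    K,R,e=np.array(d['mtx']),np.array(d['rotation']),np.array(d['eye'])
    r=R@np.linalg.inv(K)@[uv[0],uv[1],1]; return e+r*(z-e[2])/r[2]
def proj(d,p):
    K,R,e=np.array(d['mtx']),np.array(d['rotation']),np.array(d['eye'])
    q=K@(R.T@(np.array(p)-e)); return q[:2]/q[2]
E
python3 - <<'E'
from h import *
a=grab('scene','s0');b=grab('top','t0')
for d in(a,b):print(d['eye'],np.round(d['rotation'],3).tolist(),d['mtx'])
print(manip.state())
cv2.imwrite('pics/t0b.png',cv2.resize(b['image'],(800,600),interpolation=2))
cv2.imwrite('pics/s0b.png',cv2.resize(a['image'],(800,600),interpolation=2))
E
```

```text
[ 1.01321293 -0.37124795  0.91728433] [-0.344, 0.851, 0.363, -0.158] [[357.94817326   0.         257.05879097]
 [  0.         357.94817326 190.886371  ]
 [  0.           0.           1.        ]]
[0.08884285 0.21174225 1.72116301] [-0.061, 0.713, -0.696, 0.067] [[471.68644953   0.         261.81711606]
 [  0.         471.68644953 185.793839  ]
 [  0.           0.           1.        ]]
{'time': 0.1, 'joint_pos': array([-1.45499484e+00,  5.33222886e-02,  1.61419408e+00,  1.00031110e-05,
        1.47600137e+00, -1.19007936e-01]), 'joint_vel': array([-1.09344403e-04,  3.34942051e-04, -4.92765292e-03, -1.60219245e-04,
       -1.37619816e-03,  9.38037391e-05]), 'joint_efforts': array([ 4.78968796e-04, -3.94907212e+01, -3.71362424e+01, -1.25316178e-04,
        3.95401090e-03, -1.34561343e-06]), 'tool_pos': array([ 0.14533715, -0.6072271 ,  0.20794417]), 'tool_rot': array([-9.62532694e-04,  9.93115575e-01,  1.17134655e-01,  6.52180405e-06]), 'contact_force': array([0.43987728, 1.11326889, 0.44899587]), 'ft_torque': array([ 0.00618076,  0.01045841, -0.04803129]), 'grasp_force': 0.0, 'gripper_width': 0.998975146447006}
```

View pics/t0b.png

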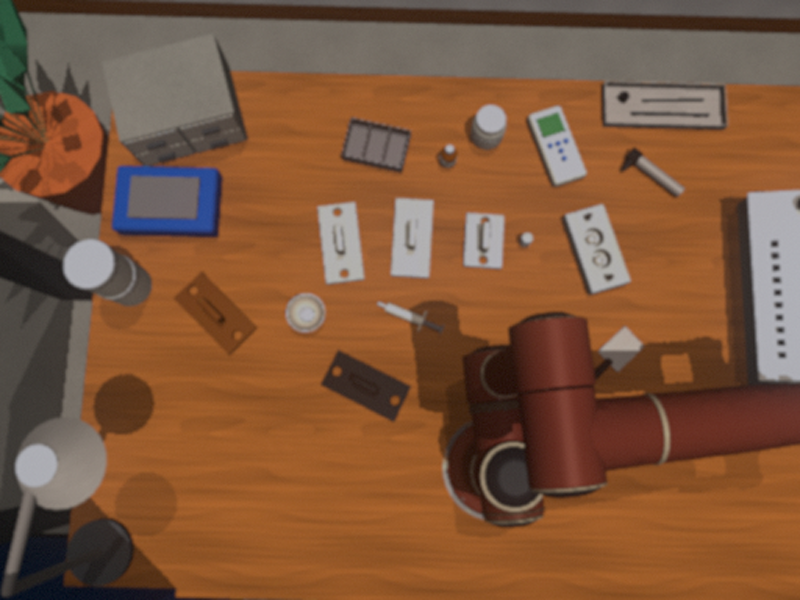

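View pics/s0b.png

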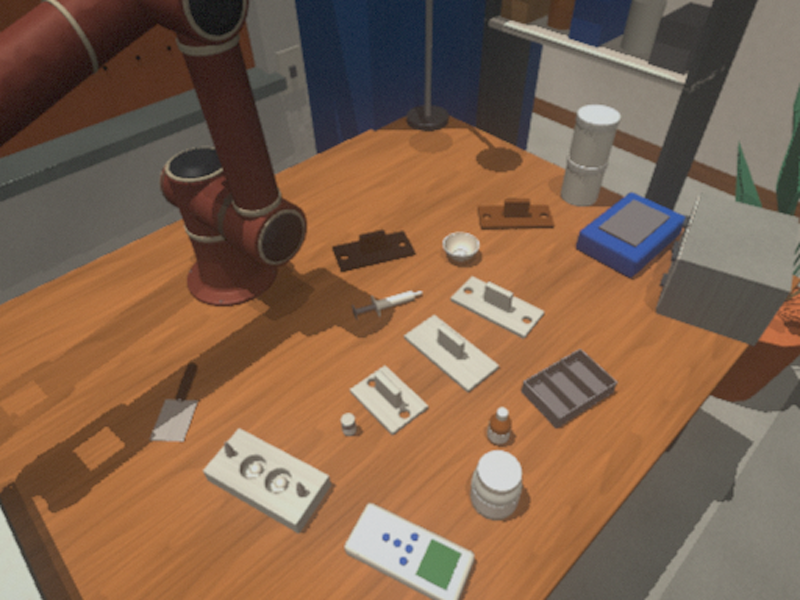

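Top view (800x600 pixels), the candidate plates:
- (340,243): long, light, with holes at (337,211) and (344,273). This fits the description.
- (412,237): long, no holes, so the blank cover.
- (484,240): short, with holes close together.
- (365,385) black and (215,312) brown: look-alikes to leave alone.

The flask base is at (597,249). Next I confirm the long top in an enlarged crop and measure it.

```bash
python3 - <<'E'
from h import *
d=load('t0'); im=d['image']
cv2.imwrite('pics/c0.png',cv2.resize(im[110:200,190:420],(800,313),interpolation=cv2.INTER_CUBIC))
hsv=cv2.cvtColor(im,cv2.COLOR_BGR2HSV)
m=((hsv[...,1]<70)&(hsv[...,2]>110)).astype('uint8')
for n,(u,v),z in(('long',(340,243),.01),('blank',(412,237),.01),('short',(484,240),.01),('base',(597,249),.036)):
    w=np.zeros_like(m); u/=1.5625;v/=1.5625; w[int(v)-33:int(v)+34,int(u)-24:int(u)+25]=1
    c=cv2.findContours(m*w,0,2)[0]; c=max(c,key=cv2.contourArea)
    P=np.array([ray(d,q,z)[:2] for q in c[:,0].astype(float)],np.float32)
    r=cv2.minAreaRect(P*1000); print(n,np.round(r[0],1),np.round(r[1],1),round(r[2],1))
for q in((337,211),(344,273)):print(ray(d,np.array(q)/1.5625,.01))
for q in((588,217),(608,277)):print('pin',ray(d,np.array(q)/1.5625,.07))
E
```

```text
Traceback (most recent call last):
  File "h.py", line 8, in ray
    r=R@np.linalg.inv(K)@[uv[0],uv[1],1]; return e+r*(z-e[2])/r[2]
      ~^~~~~~~~~~~~~~~~~
ValueError: matmul: Input operand 1 has a mismatch in its core dimension 0, with gufunc signature (n?,k),(k,m?)->(n?,m?) (size 3 is different from 4)
```

View pics/c0.png

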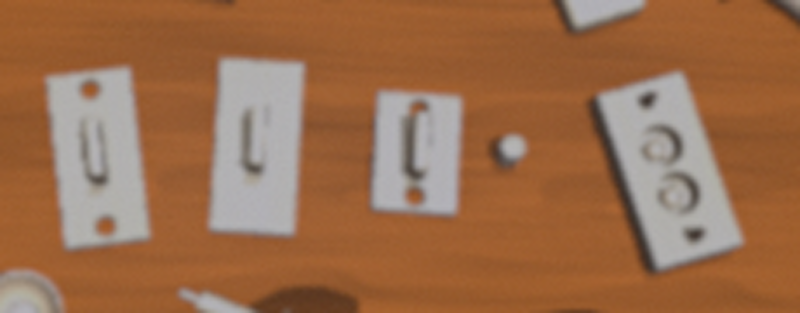

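The crop confirms it. The leftmost plate (about (98,158)) is long with two far-apart holes, at (90,89) and (105,226). The second has no holes, the third is short, and the base is at (668,172). The camera rotation is a quaternion, so I'll fix that in the helper.

```bash
sed -i '1a from scipy.spatial.transform import Rotation as Ro\ndef rm(q): return Ro.from_quat(np.roll(q,-1)).as_matrix()' h.py; sed -i "s/np.array(d\['rotation'\])/rm(d['rotation'])/" h.py
python3 - <<'E'
from h import *
d=load('t0'); im=d['image']
hsv=cv2.cvtColor(im,cv2.COLOR_BGR2HSV)
m=((hsv[...,1]<70)&(hsv[...,2]>110)).astype('uint8')
for n,(u,v),z in(('long',(340,243),.01),('blank',(412,237),.01),('short',(484,240),.01),('base',(597,249),.036)):
    w=np.zeros_like(m); u/=1.5625;v/=1.5625; w[int(v)-33:int(v)+34,int(u)-24:int(u)+25]=1
    c=cv2.findContours(m*w,0,2)[0]; c=max(c,key=cv2.contourArea)
    P=np.array([ray(d,q,z)[:2] for q in c[:,0].astype(float)],np.float32)
    r=cv2.minAreaRect(P*1000); b=cv2.boxPoints(r); e=[b[1]-b[0],b[2]-b[1]]; e=max(e,key=np.linalg.norm)
    print(n,np.round(r[0],1),np.round(r[1],1),'long axis deg',np.degrees(np.arctan2(e[1],e[0]))%180)
k=230/800
for q in((90,89),(105,226)):print('hole',ray(d,(190+q[0]*k,110+q[1]*k),.01))
s=manip.state(); print(s['tool_pos'],rm(s['tool_rot']).round(3).tolist())
E
```

```text
long [517.  368.6] [192.3  92.2] long axis deg 8.714647
blank [533.6 198.2] [ 92.2 192.7] long axis deg 177.85406
short [530.8  27.3] [ 94.2 133. ] long axis deg 177.25703
base [ 512.4 -238.7] [200.3  97.8] long axis deg 18.208204
hole [0.59125941 0.37836396 0.01      ]
hole [0.44061422 0.35628437 0.01      ]
[ 0.14533715 -0.6072271   0.20794417] [[0.973, 0.233, -0.0], [0.233, -0.973, 0.002], [0.0, -0.002, -1.0]]
```

servo_tool([
  [[48,-30,-8,0,0,0,85],[48,-30,-8,0,0,0,85],[48,-30,-8,0,0,0,85],[48,-30,-8,0,0,0,85],[48,-30,-8,0,0,0,85],[48,-30,0,0,0,0,85],[48,-30,0,0,0,0,85],[48,-30,0,0,0,0,85],[0,0,0,0,0,0,85],[0,0,0,0,0,0,85]],
])

```text
time: 1.35
tool_pos: [0.4627, -0.285, 0.2486]
tool_rot: [-0.0, 0.993, 0.117, -0.0]
contact_force: [-1.0, -1.0, -0.2]
gripper_width: 0.992
grasp_force: 0.0
```

```bash
python3 - <<'E'
from h import *
d=grab('wrist','w1');print(d['eye'],rm(d['rotation']).round(2).tolist(),d['mtx'][0][0])
s=manip.state();print(s['time'],s['tool_pos'],rm(s['tool_rot']).round(3).tolist())
E
```

```text
[ 0.52552611 -0.27011667  0.41466635] [[0.23, -0.94, -0.25], [-0.97, -0.23, -0.06], [0.0, 0.26, -0.97]] 274.4735836474234
1.4 [ 0.46240679 -0.28555179  0.24869665] [[0.973, 0.232, -0.001], [0.232, -0.973, 0.0], [-0.001, -0.0, -1.0]]
```

View pics/w1.png

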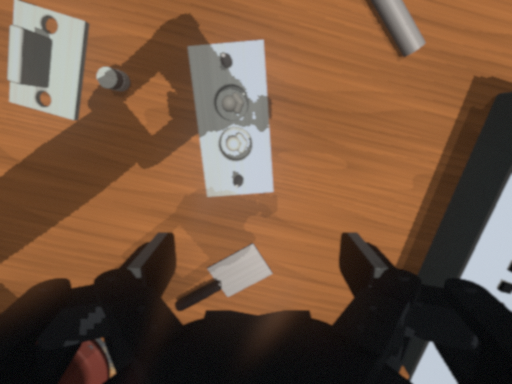

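The wrist view shows the base around (232,118), with pins at (226,60) and (237,178) and top-face corners near (188,46), (264,40), (273,191) and (207,196).

```bash
python3 - <<'E'
from h import *
d=load('w1'); C=np.array([ray(d,q,.036)[:2] for q in((188,46),(264,40),(273,191),(207,196))])
print(C.round(4).tolist(),C.mean(0),np.linalg.norm(C-np.roll(C,-1,0),axis=1))
for a,b in((3,0),(2,1)): v=C[b]-C[a];print(np.degrees(np.arctan2(v[1],v[0])))
for f in ('base',):
  c=np.array([.512,-.238]);t=np.radians(18.2);u=np.array([np.cos(t),np.sin(t)])
  for s in(1,-1):
    for z in(.036,.076):print(s,z,proj(d,[*(c+s*.076*u),z]))
cv2.imwrite('pics/w1c.png',cv2.resize(d['image'][25:215,170:290],(506,800)[::1],interpolation=cv2.INTER_CUBIC)[:600] if 0 else cv2.resize(d['image'][25:215,170:290],(378,598),interpolation=cv2.INTER_CUBIC))
E
```

```text
[[0.5892, -0.166], [0.618, -0.2567], [0.4323, -0.3159], [0.403, -0.2257]] [ 0.5106348  -0.24107294] [0.09521004 0.19494197 0.09489978 0.19561969]
17.77370019665252
17.68238084268419
1 0.036 [225.01231302  60.127631  ]
1 0.076 [221.00095605  52.9502965 ]
-1 0.036 [237.07050455 177.31588327]
-1 0.076 [234.85099344 183.95078995]
```

View pics/w1c.png

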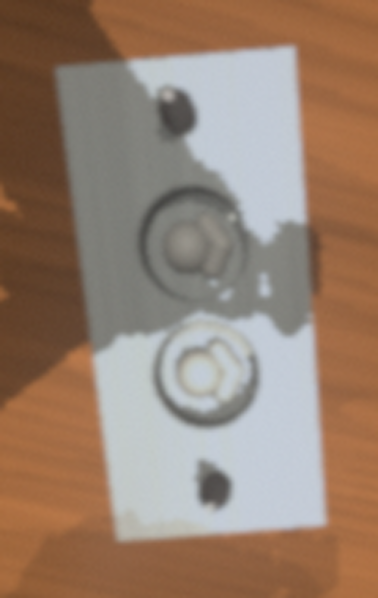

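servo_tool([
  [[14,-55,0,0,0,0,85],[14,-55,0,0,0,0,85],[14,-55,0,0,0,0,85],[14,-55,0,0,0,0,85],[14,-55,0,0,0,0,85],[14,-55,0,0,0,0,85],[14,-55,0,0,0,0,85],[14,-55,0,0,0,0,85],[14,-55,0,0,0,0,85],[14,-55,0,0,0,0,85],[10,-40,0,0,0,5,85],[0,0,0,0,0,0,85]],
])

```text
time: 2.9
tool_pos: [0.4719, 0.3243, 0.2486]
tool_rot: [0.0, 0.997, 0.074, -0.0]
contact_force: [-0.5, -0.1, -0.4]
gripper_width: 0.996
grasp_force: 0.0
```

servo_tool([
  [[0,0,0,0,0,0,85]],
])

```text
time: 3.02
tool_pos: [0.4721, 0.3222, 0.2489]
tool_rot: [0.0, 0.997, 0.073, -0.0]
contact_force: [-0.0, -0.4, 0.0]
gripper_width: 0.996
grasp_force: 0.0
```

```bash
python3 - <<'E'
from h import *
d=grab('wrist','w2')
s=manip.state();print(s['time'],s['tool_pos'],rm(s['tool_rot']).round(3).tolist())
E
```

```text
3.075 [0.4721868  0.32198327 0.24898815] [[0.989, 0.145, -0.0], [0.145, -0.989, -0.001], [-0.0, 0.001, -1.0]]
```

View pics/w2.png

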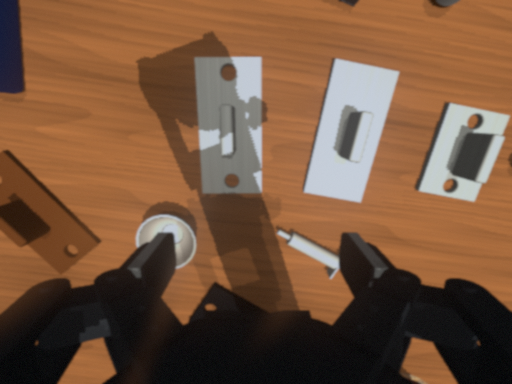

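The wrist view shows the long top with holes at (229,72) and (232,181), corners at (194,57), (262,57), (262,193) and (202,194), and the handle at (228,130).

```bash
python3 - <<'E'
from h import *
d=load('w2'); C=np.array([ray(d,q,.01)[:2] for q in((194,56.5),(262.5,56.5),(262.5,193),(202,194.5))])
print(C.mean(0),np.linalg.norm(C-np.roll(C,-1,0),axis=1))
for a,b in((3,0),(2,1)): v=C[b]-C[a];print(np.degrees(np.arctan2(v[1],v[0])))
h=np.array([ray(d,q,.006)[:2] for q in((229,72),(232,181))]);print(h,h.mean(0),np.linalg.norm(h[0]-h[1]),np.degrees(np.arctan2(*(h[0]-h[1])[::-1])))
s=manip.state();D=np.r_[C.mean(0),.03]-s['tool_pos'];print(rm(s['tool_rot']).T@D*1000)
cv2.imwrite('pics/w2c.png',cv2.resize(d['image'][45:205,185:275],None,fx=3.7,fy=3.7,interpolation=cv2.INTER_CUBIC))
E
```

```text
[0.51417635 0.36670284] [0.09240605 0.19102532 0.09269962 0.19334311]
8.639614538654744
8.721291717527548
[[0.59059739 0.37833779]
 [0.43803756 0.35524796]] [0.51431748 0.36679288] 0.1542972472825802 8.606362810239917
[ 48.08453843 -38.26622209 218.95741031]
```

View pics/w2c.png

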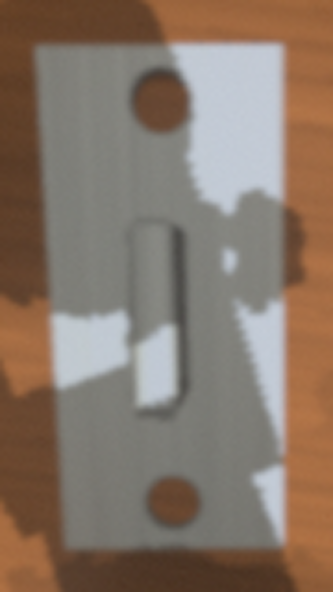

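servo_tool([
  [[24,-19,20,0,0,-0.3,85],[24,-19,30,0,0,0,85],[0,0,40,0,0,0,85],[0,0,40,0,0,0,85],[0,0,35,0,0,0,85],[0,0,25,0,0,0,85],[0,0,16,0,0,0,85],[0,0,10,0,0,0,85],[0,0,0,0,0,0,85],[0,0,0,0,0,0,85]],
])

```text
time: 4.32
tool_pos: [0.5143, 0.3688, 0.0344]
tool_rot: [-0.0, 0.997, 0.076, 0.001]
contact_force: [0.4, -0.7, 0.7]
gripper_width: 0.993
grasp_force: 0.0
```

servo_tool([
  [[0,0,0,0,0,0,40],[0,0,0,0,0,0,25],[0,0,0,0,0,0,15],[0,0,0,0,0,0,10],[0,0,0,0,0,0,5],[0,0,0,0,0,0,5],[0,0,0,0,0,0,5],[0,0,0,0,0,0,5]],
])

```text
time: 5.32
tool_pos: [0.5135, 0.3683, 0.0334]
tool_rot: [0.0, 0.997, 0.076, 0.0]
contact_force: [0.0, -2.4, 4.9]
gripper_width: 0.156
grasp_force: 58.8
```

servo_tool([
  [[0,0,-5,0,0,0,3],[0,0,-10,0,0,0,3],[0,0,-20,0,0,0,3],[0,0,-30,0,0,0,3],[0,0,-30,0,0,0,3],[0,0,-30,0,0,0,3],[0,0,-30,0,0,0,3],[0,0,-20,0,0,0,3],[0,0,-10,0,0,0,3],[0,0,0,0,0,0,3],[0,0,0,0,0,0,3],[0,0,0,0,0,0,3]],
])

```text
time: 6.82
tool_pos: [0.5128, 0.368, 0.2164]
tool_rot: [0.001, 0.997, 0.076, -0.001]
contact_force: [-0.3, 0.3, -4.5]
gripper_width: 0.16
grasp_force: 58.8
```

```bash
python3 - <<'E'
from h import *
d=grab('wrist','w3'); e=grab('scene','s3')
s=manip.state();print(s['tool_pos'],rm(s['tool_rot']).round(3).tolist(),s['gripper_width'],s['contact_force'],s['ft_torque'])
# expected holes in view
R=rm(s['tool_rot'])
for k in(1,-1):print(proj(d,s['tool_pos']+R@[k*.076,0,.0235]))
cv2.imwrite('pics/m3.png',np.hstack([cv2.resize(d['image'],(400,300)),cv2.resize(e['image'],(400,300))]))
E
```

```text
[0.51305974 0.36814375 0.21700451] [[0.988, 0.152, -0.001], [0.152, -0.988, -0.001], [-0.002, 0.001, -1.0]] 0.15598307463627367 [ 0.13291316  0.20326922 -4.38740347] [-0.03168992  0.04179151  0.04310791]
[256.60258503  98.95458242]
[256.54110079 299.65235662]
```

View pics/w3.png

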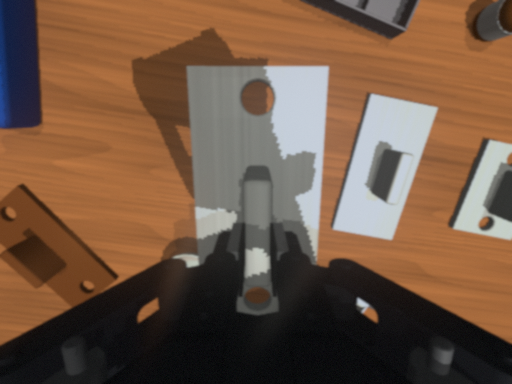

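The plate hangs level in the gripper. Its holes are at (257,97) and (258,297), against (256.6,99) and (256.5,299.7) expected from the TCP. That puts it within about 1 mm, so I carry it to the base.

servo_tool([
  [[-4,25,0,0,0,0,3],[-7,45,0,0,0,0,3],[-9.6,60,0,0,0,0,3],[-9.6,60,0,0,0,0,3],[-9.6,60,0,0,0,0,3],[-9.6,60,0,0,0,0,3],[-9.6,60,0,0,0,0,3],[-9.6,60,0,0,0,0,3],[-9.6,60,0,0,0,0,3],[-9.6,60,0,0,0,0,3],[-5.6,35,0,0,0,0,3],[-2.4,15,0,0,0,0,3]],
])

```text
time: 8.43
tool_pos: [0.5089, -0.2416, 0.218]
tool_rot: [0.0, 0.997, 0.075, -0.0]
contact_force: [0.4, 0.2, -4.1]
gripper_width: 0.158
grasp_force: 59.0
```

servo_tool([
  [[0,0,0,0,0,-3,3],[0,0,0,0,0,-4,3],[0,0,0,0,0,-2,3],[0,0,20,0,0,0,3],[0,0,20,0,0,0,3],[0,0,0,0,0,0,3],[0,0,0,0,0,0,3],[0,0,0,0,0,0,3]],
])

```text
time: 9.43
tool_pos: [0.5106, -0.2395, 0.179]
tool_rot: [0.001, 0.988, 0.154, 0.001]
contact_force: [0.8, -0.0, -3.6]
gripper_width: 0.153
grasp_force: 59.0
```

```bash
python3 - <<'E'
from h import *
d=grab('wrist','w4')
s=manip.state();R=rm(s['tool_rot']);print(s['tool_pos'],np.degrees(np.arctan2(R[1,0],R[0,0])),R[2],s['gripper_width'],s['contact_force'])
t=np.r_[.5093,-.2403,.12]; print('delta mm',R.T@(t-s['tool_pos'])*1000)
for k in(1,-1):print(proj(d,s['tool_pos']+R@[k*.076,0,.0235]))
cv2.imwrite('pics/w4c.png',cv2.resize(d['image'][20:340,130:400],None,fx=1.85,fy=1.85,interpolation=cv2.INTER_CUBIC))
E
```

```text
[ 0.51055722 -0.23954316  0.1790863 ] 17.749232243331207 [ 0.00107391  0.00127758 -0.99999861] 0.15344438008714864 [-0.83185835 -0.07951852 -4.88852975]
delta mm [-1.49154644  0.26205963 59.08511621]
[256.99847914  99.48542796]
[256.86600614 299.56577244]
```

View pics/w4c.png

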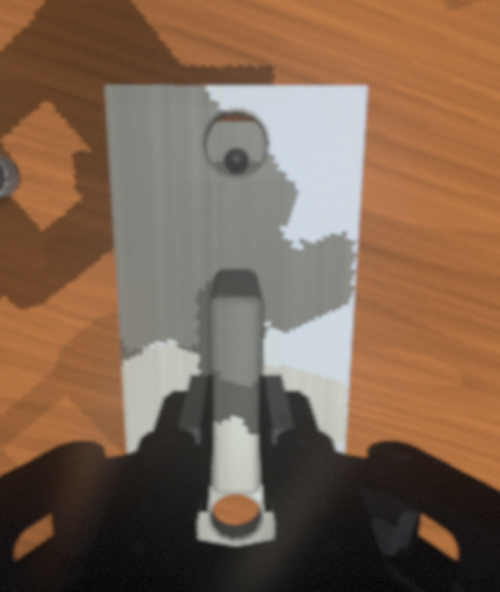

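The crop shows a pin disc inside the front hole at (236,160), with the hole centre at (236,143). The pin is on the plate's centreline, so I check the offset along the plate.

```bash
python3 - <<'E'
from h import *
d=load('w4'); s=manip.state();R=rm(s['tool_rot'])
pin=(130+236/1.85,20+160/1.85); hole=(130+236/1.85,20+143/1.85)
H=ray(d,hole,s['tool_pos'][2]-.025)
print('hole tool',R.T@(H-s['tool_pos'])*1000)
for z in(.05,.06,.076): print(z,(R.T@(ray(d,pin,z)-H))[:2]*1000)
E
```

```text
hole tool [77.46942919  0.37477406 25.08370864]
0.05 [-1.855361    0.21395157]
0.06 [-2.23435532  0.19408327]
0.076 [-2.84074622  0.16229399]
```

servo_tool([
  [[-2,0,10,0,0,0,3],[0,0,25,0,0,0,3],[0,0,20,0,0,0,3],[0,0,10,0,0,0,3],[0,0,7,0,0,0,3],[0,0,7,0,0,0,3],[0,0,0,0,0,0,3],[0,0,0,0,0,0,3]],
])

```text
time: 10.48
tool_pos: [0.5085, -0.2401, 0.0997]
tool_rot: [0.0, 0.988, 0.154, 0.0]
contact_force: [0.1, -0.5, -4.1]
gripper_width: 0.156
grasp_force: 59.0
```

servo_tool([
  [[0,0,6,0,0,0,3],[0,0,6,0,0,0,3],[0,0,5,0,0,0,3],[0,0,5,0,0,0,3],[0,0,4,0,0,0,3],[0,0,0,0,0,0,3],[0,0,0,0,0,0,3]],
])

```text
time: 11.35
tool_pos: [0.5083, -0.2399, 0.0733]
tool_rot: [0.0, 0.988, 0.154, 0.0]
contact_force: [-0.6, 0.1, -4.2]
gripper_width: 0.152
grasp_force: 59.0
```

servo_tool([
  [[0,0,2,0,0,0,3],[0,0,1,0,0,0,3],[0,0,1,0,0,0,3],[0,0,0,0,0,0,3],[0,0,0,0,0,0,3]],
])

```text
time: 11.98
tool_pos: [0.5082, -0.2398, 0.0694]
tool_rot: [-0.0, 0.988, 0.154, -0.0]
contact_force: [-2.5, 1.2, -0.8]
gripper_width: 0.155
grasp_force: 59.4
```

servo_tool([
  [[0,0,0.5,0,0,0,3],[0,0,0,0,0,0,3],[0,0,0,0,0,0,3]],
])

```text
time: 12.35
tool_pos: [0.5082, -0.2398, 0.0694]
tool_rot: [-0.0, 0.988, 0.154, -0.0]
contact_force: [-3.9, 3.6, 4.3]
gripper_width: 0.157
grasp_force: 60.1
```

Contact force has risen and z has stopped at the expected home height (69.4 mm), so the plate is flush. I release and then retreat.

servo_tool([
  [[0,0,0,0,0,0,20],[0,0,0,0,0,0,40],[0,0,0,0,0,0,85],[0,0,0,0,0,0,85],[0,0,0,0,0,0,85],[0,0,0,0,0,0,85],[0,0,-10,0,0,0,85],[0,0,-30,0,0,0,85],[0,0,-40,0,0,0,85],[0,0,-40,0,0,0,85],[-30,0,-30,0,0,0,85],[-30,0,0,0,0,0,85]],
])

```text
time: 13.85
tool_pos: [0.4521, -0.2594, 0.2235]
tool_rot: [0.003, 0.988, 0.155, 0.003]
contact_force: [-0.2, -0.1, -0.2]
gripper_width: 0.995
grasp_force: 0.0
```

```bash
python3 - <<'E'
from h import *
d=grab('wrist','w5');e=grab('scene','s5')
s=manip.state();print(s['time'],s['tool_pos'],s['contact_force'],s['gripper_width'])
cv2.imwrite('pics/m5.png',np.hstack([cv2.resize(d['image'],(400,300)),cv2.resize(e['image'][200:384,60:306],(400,300),interpolation=2)]))
E
```

```text
13.95 [ 0.44996195 -0.25905651  0.22043574] [ 0.66658624 -0.41680941 -0.43341892] 0.9915250580579018
```

View pics/m5.png

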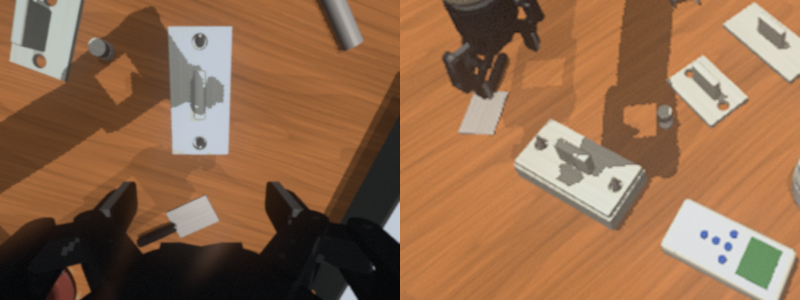

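The plate sits flush on the base, with both pins showing through its holes at (200,42) and (200,143) in the left image. The gripper is open and clear, so I hand the job in.

```bash
python3 -c "
from plant import manip; print(manip.job_done())"
```

```text
the job is handed in; nothing more can be done
None
```

The flask is closed: the long two-hole top rests flush over both guide pins, was let go only after seating, and the job was handed in at about 14 s with the other tops left where they lay.

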